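# Check a mould frame for squareness with a slide rule

### The job

Check the bolted mould frame for squareness: lay the slide rule flat inside it and, pressing only gently, extend it until both noses are seated right in the corners of the diagonal that starts at the yellow dot, then measure the other diagonal (the blue-dot one) the same way and leave the rule lying set in it. Then push the tally fully to the colour of the longer diagonal, and leave the other things on the bench alone.

Things in the scene. Friction and masses are not known exactly. Their poses are not given: they have to be found in the camera images.
- frame: Open steel mould frame bolted to the bench. Origin: centre of the opening, on the bench. Two fixed rails run along its x axis, inner faces at y = +-85 mm; all rails are 20 mm wide and high; outside about 222 x 210 mm. The side rails (rails) may be up to 5 degrees out of square, so corners lie up to 8 mm from (+-85, +-85) mm and diagonals measure 229 to 253 mm. It does not yield.
- rails: The pair of parallel aluminium side rails of the frame, one part. Origin at the frame's centre on the bench; they run along this part's own y axis, inner faces at its x = +85 and x = -85 mm, 20 mm wide and high. This part is turned about the vertical relative to frame by the unknown squareness error.
- yellow_mark (a point): Centre of the flat yellow dot (18 mm across, on top of one corner of the frame, z = 21 mm), at frame x = -95 mm and y = +95 or -95 mm. The yellow diagonal runs from the inside corner next to this dot to the opposite corner.
- blue_mark (a point): Centre of the flat blue dot, same size, on the other corner at frame x = -95 mm. The blue diagonal runs from the inside corner next to it to the opposite corner.
- knob (a point): Middle, 36 mm above the bench, of the upright red square grip knob on the slide, 16 x 16 mm, from 16 to 56 mm high. x axis: along the rule, tail to tip. The rule (about 0.4 kg) balances here when shut and can be lifted by it; moving it along the rule moves the slide (friction 0.6 N). It is 95 mm from the tip, and from the tail when shut. The body is 30 mm wide and 8 mm high in the middle 90 mm.
- rule: Body of the slide rule, lying flat. Origin on its underside 95 mm ahead of the tail nose centre; x towards the tip, z up.
- tail (a point): Centre of the tail nose of the rule: an upright brass cylinder of 6 mm radius, 16 mm high, at the end of the body (point 8 mm above the underside). Polished and greased, it slides easily along the rails. Seated in a corner its centre is 6 mm from both inner faces there.
- tip (a point): Centre of the tip nose: the same brass cylinder at the end of the slide, 95 mm ahead of the knob.
- slide (a joint): Extension of the slide rule in m, 0 (shut) to 0.060. The noses' centres are 0.190 m + this value apart; about 0.023 to 0.046 is read in the frame.
- tally (a joint): Position in m of the black tally block along its track: 0 at the yellow end, 0.12 at the blue end, starts near the middle; friction 1.5 N, it stays where it is left.
- tally_top (a point): Centre of the top of the tally block, 55 mm above the bench. The block is 20 mm long along the track, 28 mm wide, its top 40 mm clear above the track. x axis of this point across the track, y axis along the track towards the blue end.
- tally_base: Grey track of the tally, 40 x 170 mm, 14 mm high, with a 10 mm high yellow pad at its -y end and a blue pad at its +y end. Origin on the bench at its middle.
- bush: Bystander: brass bush, 44 mm diameter, 35 mm high, loose. Leave alone.
- spanner: Bystander: loose spanner lying on the bench. Leave alone.
- parallel: Bystander: loose steel block 100 x 25 x 30 mm. Leave alone.
Not all that is in view belongs to the job. What is shaped like the rule but turquoise is not meant. What is shaped like the tally_base but orange is not meant.

How it is judged:
By the outcome, as a careful person would: the job done as asked, in the order asked, and still so for the second after the job is handed in, with the robot touching nothing.
It also fails if it takes over 72 s, if anything falls off the work surface, if the arm or the gripper's body presses on something with over 40 N, if the wrist force passes 120 N, or if a joint passes its speed limit or range.

### The arm

A 7-joint arm with a two-finger parallel gripper is mounted at the origin on the work surface. World frame = base frame: x ahead of the robot, y to its left, z up, the work surface at z = 0. Lengths are in m, angles in rad, forces in N, time in s.
With the tool pointing down it reaches from about 0.4 to 0.875 m from the base axis. Payload 19.3 kg.
Tool frame: the origin (TCP) lies at the very end of the fingers, on their centre line; the grasp point (between the pads) lies 19 mm behind it; x points along the fingers, y is the direction in which the jaws open and shut, and the axes are right-handed (so a half turn about x gives the same grasp; the last joint's range is limited). The gripper opens to 85 mm and grips with 20 to 120 N. Pads are 22 mm wide; open, the fingers measure 114 mm over their backs; the gripper's body (76 mm by 85 mm) begins 54 mm behind the grasp point. The pads swing forward as they close: fully open they stand 13 mm farther back than shut.
Start: joints at [1.25, 0.521, -0.036, 1.599, 0.021, 1.021, -0.113], TCP at [0.155, -0.605, 0.231] pointing down, gripper open.
Joint ranges: [-2.91, 2.91], [-0.3, 2.13], [-1.5, 1.42], [0.17, 2.43], [-1.26, 4.41], [0.16, 1.93], [-2.52, 2.52]. Speed limits (rad/s): [1.89, 1.89, 2.39, 2.39, 3.01, 3.01, 3.01].

### API

Orientations are given as [roll, pitch, yaw] about the fixed x, y, z axes, in that order (R = Rz(yaw) Ry(pitch) Rx(roll)).
In Python, from workcell import bot, grab_frame, job_done gives the robot as it stands.
- The arm moves only by the shell command python3 -m pendant 'ROWS' [OPENING] [FORCE]. ROWS is JSON, a list of rows, each a list of 4 numbers: the shift along the tool's x, y, z in mm, then the turn about the tool's x in degrees. A call has 1 to 12 rows; each row shifts and turns the commanded pose from where the row before left it, along the tool's axes as they then stand; what a row does not reach is not made up. A row lasts 1/8 s, in which the tool goes at most 62.5 mm and 10.7 degrees, less where a joint would pass 70% of its speed; a pose out of reach is approached as far as the arm can. A call is refused whole if a number of a shift passes 62.5 or a number of a turn 10.7, either way. A call with a gripper value outside its range is refused whole. OPENING is the opening, from -1 (shut) to 1 (fully open), set as the call begins (- or left out, the last holds). The fingers move at their own pace and stop on an object; FORCE is the grip in N (left out, the last holds). Time passes only in rows, so rows that do not move let the fingers close. It gives the time, the measured TCP pose, the force and the opening at its end, in the units of the state.
- bot.observe(): the state, without advancing time (a new reading comes with each control period).
- grab_frame(name): name is "scene" or "top" or "wrist"; returns a dict with "img" (400x640x3 uint8, red, green, blue), "fovy" (degrees; the focal length in pixels is half the picture's height over the tangent of half this angle, whatever the lens; pixels are square), "cx", "cy" (the principal point, pixels), "R" (3x3) and "t" (3): a world point X has camera coordinates R X + t. Camera axes: x right, y down, z forward; pixel columns grow to the right and rows downward; lengths in m; the calibration is good to about 2 mm. A picture is of the moment at which its call begins. There is no depth.
- job_done(): hands the job in, once; it reports no verdict.
The state is a dict: "clock": time; "qpos": joint angles; "qd": joint speeds; "joint_efforts": joint torques, N m; "position": TCP position; "tool_rot": TCP orientation; "force": force on the tool from outside, world axes, zero at the start; "moment": the same for the moment, N m; "grip_width": finger opening in m.
Only numpy, scipy, OpenCV 4.12 (cv2) and the standard library are available. Lean on these libraries where they do the work, as an engineer would, in place of code of your own. Each camera call takes 0.05 s, during which the arm holds its last target.

## Working session

There is one attempt and no reset: what is moved stays moved. The work goes in short steps, Python scripts to look and compute and a shell command to move; the robot and the scene stay as the last step left them, time stands still between calls to the robot, and variables do not carry over. Pictures are saved under pics/ and viewed, and the job is handed in when it is done.

```bash
ls -la; mkdir -p pics; cat > h.py <<'E'
import numpy as np, cv2
from workcell import bot, grab_frame, job_done
def shot(name,fn=None):
    f=grab_frame(name)
    if fn: cv2.imwrite('pics/'+fn,cv2.cvtColor(f['img'],cv2.COLOR_RGB2BGR))
    return f
E
python3 - <<'E'
from h import *
for n in ['scene','top','wrist']:
    f=shot(n,n+'0.png'); print(n,f['fovy'],f['cx'],f['cy'],np.round(f['R'],3).tolist(),np.round(f['t'],3).tolist())
    import pickle; pickle.dump(f,open(n+'0.pkl','wb'))
s=bot.observe(); print({k:np.round(v,3).tolist() for k,v in s.items()})
E
```

```text
total 12
drwxr-xr-x  3 agent agent 4096 Dec  7 08:18 .
drwxr-xr-x 23 root  root  4096 Dec  7 08:18 ..
drwxr-xr-x  2 agent agent 4096 Dec  7 08:18 pics
scene 48.69870867402396 320.81930248616163 205.0268052877704 [[-0.74, 0.672, 0.007], [0.567, 0.631, -0.53], [-0.36, -0.388, -0.848]] [0.468, -0.256, 1.441]
top 49.588121587934054 316.3972369616109 206.15643061683232 [[0.015, -1.0, -0.002], [-0.98, -0.015, -0.196], [0.196, 0.005, -0.981]] [-0.061, 0.583, 1.396]
wrist 64.23262393797414 320.4185333715451 197.6366585096708 [[0.249, -0.969, -0.001], [-0.915, -0.235, 0.328], [-0.318, -0.081, -0.945]] [-0.625, -0.043, 0.38]
{'clock': 0.15, 'qpos': [1.25, 0.522, -0.036, 1.6, 0.021, 1.021, -0.113], 'qd': [-0.001, -0.0, 0.0, -0.0, -0.002, -0.001, -0.0], 'joint_efforts': [0.003, -92.74, 1.981, -37.006, 0.018, 0.006, 0.0], 'position': [0.155, -0.605, 0.231], 'tool_rot': [-1.477, 1.57, 1.916], 'force': [-0.535, 0.722, 0.623], 'moment': [-0.005, -0.027, -0.024], 'grip_width': 0.085}
```

View pics/top0.png

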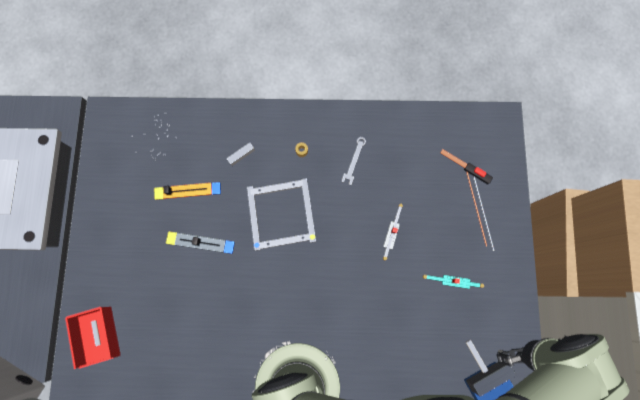

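View pics/scene0.png

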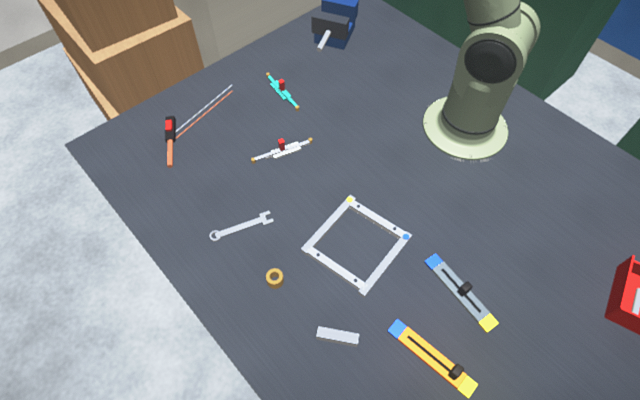

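View pics/wrist0.png

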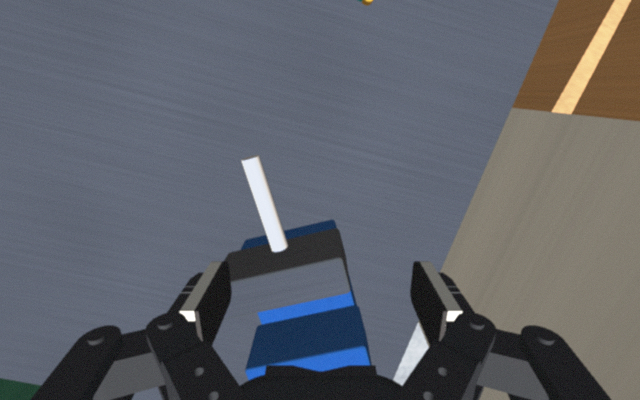

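Candidates. Rule: the white one with a red knob at top (394,231), or the turquoise one at (457,282), which is excluded. The red-handled tool at (480,173) is not a rule. Tally: the grey track at (200,242), or the orange one at (187,190), which is excluded. Frame: centred on (281,214), with the yellow dot near (312,239) and the blue dot near (256,245). I'll check these in crops.

```bash
cat >> h.py <<'E'
def p2w(f,u,v,z):
    F=200/np.tan(np.radians(f['fovy'])/2)
    d=np.array([(u-f['cx'])/F,(v-f['cy'])/F,1.0]); R=np.array(f['R']);t=np.array(f['t'])
    o=-R.T@t; d=R.T@d
    return o+d*(z-o[2])/d[2]
def w2p(f,X):
    F=200/np.tan(np.radians(f['fovy'])/2)
    c=np.array(f['R'])@np.array(X)+np.array(f['t']); return np.array([f['cx']+F*c[0]/c[2],f['cy']+F*c[1]/c[2]])
def crop(f,u0,u1,v0,v1,k,fn):
    im=cv2.cvtColor(f['img'],cv2.COLOR_RGB2BGR)[v0:v1,u0:u1]
    cv2.imwrite('pics/'+fn,cv2.resize(im,None,fx=k,fy=k,interpolation=cv2.INTER_CUBIC))
E
python3 - <<'E'
from h import *; import pickle
t=pickle.load(open('top0.pkl','rb')); s=pickle.load(open('scene0.pkl','rb'))
crop(t,150,420,170,270,2.9,'tc0.png')
crop(s,240,500,130,340,2.9,'sc0.png')
for n,u,v,z in [('knob',394.5,230,.056),('y',312,238,.021),('b',256.5,245,.021),('tailrule',386,258,.016),('tiprule',401.5,205.5,.016),('tally',196,241,.055),('ty',171,239,.024),('tb',229,246,.024),('bush',301,148,.035)]:
    print(n,np.round(p2w(t,u,v,z),3))
for n,u,v,z in [('knob',282,142,.056),('y',349,199,.021),('b',407,237,.021),('rA',253,160,.016),('rB',310,140,.016),('tally',465,285,.055),('ty',489,323,.024),('tb',433,262,.024)]:
    print('s',n,np.round(p2w(s,u,v,z),3))
E
```

```text
knob [ 0.507 -0.313  0.056]
y [ 0.48  -0.039  0.021]
b [0.454 0.149 0.021]
tailrule [ 0.417 -0.29   0.016]
tiprule [ 0.599 -0.346  0.016]
tally [0.46  0.345 0.055]
ty [0.469 0.439 0.024]
tb [0.449 0.241 0.024]
bush [0.795 0.005 0.035]
s knob [ 0.511 -0.307  0.056]
s y [ 0.486 -0.041  0.021]
s b [0.455 0.152 0.021]
s rA [ 0.602 -0.339  0.016]
s rB [ 0.421 -0.283  0.016]
s tally [0.466 0.346 0.055]
s ty [0.485 0.445 0.024]
s tb [0.461 0.248 0.024]
```

View pics/tc0.png

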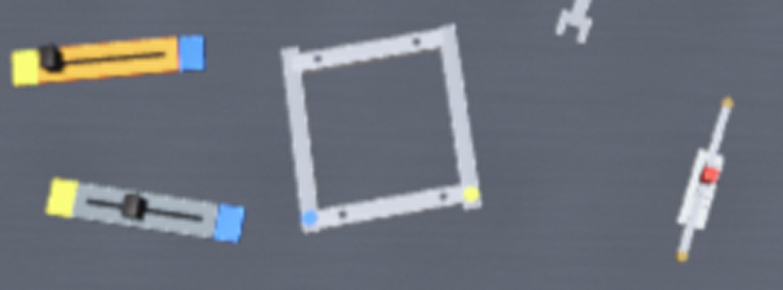

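View pics/sc0.png

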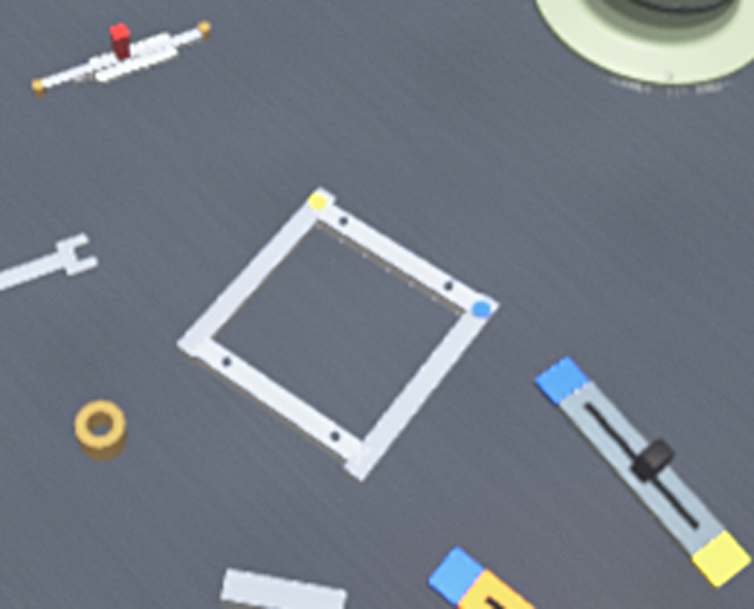

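```bash
cat >> h.py <<'E'
from scipy.spatial.transform import Rotation as Ro
def toolR(s): return Ro.from_euler('xyz',s['tool_rot']).as_matrix()
def rep():
    s=bot.observe(); R=toolR(s)
    print('t',round(float(s['clock']),2),'pos',np.round(np.array(s['position'])*1000,1),'x',np.round(R[:,0],3),'yawY',round(float(np.degrees(np.arctan2(R[1,1],R[0,1]))),2),'F',np.round(s['force'],1),'M',np.round(s['moment'],2),'w',round(float(s['grip_width'])*1000,1),'q7',round(float(s['qpos'][6]),2))
    return s
def plan(s,target,yaw=None):
    """target mm; deltas in current tool axes; turn about tool x in deg to bring tool y to yaw (mod 180)"""
    R=toolR(s); d=R.T@(np.array(target)-np.array(s['position'])*1000)
    out=np.round(d,1).tolist()
    if yaw is not None:
        cur=np.degrees(np.arctan2(R[1,1],R[0,1])); dy=(yaw-cur+90)%180-90
        out.append(round(float(-dy),2))   # tool x down: turn = -yaw change
    print('tool d',out); return out
def seq(s,target,yaw,n):
    """n equal rows with shift & turn, straight line in world"""
    R=toolR(s); p=np.array(s['position'])*1000; cur=np.degrees(np.arctan2(R[1,1],R[0,1])); dy=(yaw-cur+90)%180-90
    rows=[]
    for i in range(n):
        Ri=R@Ro.from_euler('x',-dy*i/n,degrees=True).as_matrix()
        rows.append(np.round(np.append(Ri.T@((np.array(target)-p)/n),-dy/n),1).tolist())
    print(rows)
E
python3 - <<'E'
from h import *; import pickle
s=rep(); f=pickle.load(open('wrist0.pkl','rb'))
C=-np.array(f['R']).T@f['t']; print('cam',C,'rel tool',toolR(s).T@(C-s['position']))
plan(s,[509,-312,180],163-90)
plan(s,[509,-312,180],163)
E
```

```text
t 0.15 pos [ 155.  -605.2  230.9] x [-0.     0.001 -1.   ] yawY -75.63 F [-0.5  0.7  0.6] M [-0.01 -0.03 -0.02] w 85.5 q7 -0.11
cam [ 0.23667844 -0.58441392  0.37312721] rel tool [-1.42228764e-01 -2.77878577e-06 -8.42724817e-02]
tool d [51.0, -196.2, -415.7, 31.37]
tool d [51.0, -196.2, -415.7, -58.63]
```

```bash
python3 - <<'E'
from h import *
s=rep(); seq(s,[509,-312,190],-17,12)
E
```

```text
t 0.15 pos [ 155.  -605.2  230.9] x [-0.     0.001 -1.   ] yawY -75.63 F [-0.5  0.7  0.6] M [-0.01 -0.03 -0.02] w 85.5 q7 -0.11
[[3.4, -16.3, -34.6, -4.9], [3.4, -13.3, -35.9, -4.9], [3.4, -10.2, -36.9, -4.9], [3.4, -7.0, -37.7, -4.9], [3.4, -3.8, -38.1, -4.9], [3.4, -0.6, -38.3, -4.9], [3.4, 2.7, -38.2, -4.9], [3.4, 6.0, -37.8, -4.9], [3.4, 9.2, -37.2, -4.9], [3.4, 12.3, -36.3, -4.9], [3.4, 15.3, -35.1, -4.9], [3.4, 18.3, -33.7, -4.9]]
```

```bash
python3 -m pendant '[[3.4,-16.3,-34.6,-4.9],[3.4,-13.3,-35.9,-4.9],[3.4,-10.2,-36.9,-4.9],[3.4,-7,-37.7,-4.9],[3.4,-3.8,-38.1,-4.9],[3.4,-0.6,-38.3,-4.9],[3.4,2.7,-38.2,-4.9],[3.4,6,-37.8,-4.9],[3.4,9.2,-37.2,-4.9],[3.4,12.3,-36.3,-4.9],[3.4,15.3,-35.1,-4.9],[3.4,18.3,-33.7,-4.9]]'
python3 - <<'E'
from h import *
s=rep(); f=shot('wrist','w1.png'); s=rep(); plan(s,[509,-312,190],-17)
import pickle; pickle.dump(f,open('w1.pkl','wb'))
E
```

```text
clock: 1.65
position: [0.5096, -0.3111, 0.1902]
tool_rot: [-1.648, 1.571, 2.773]
force: [0.3, -0.6, 0.3]
grip_width: 0.0851
t 1.65 pos [ 509.6 -311.1  190.2] x [-0.  0. -1.] yawY -16.68 F [ 0.3 -0.6  0.3] M [-0.01 -0.03 -0.04] w 85.1 q7 -0.04
t 1.7 pos [ 513.3 -306.6  189.9] x [ 0.002  0.003 -1.   ] yawY -16.14 F [ 2.   7.3 -0.4] M [ 0.38 -0.17  0.04] w 85.3 q7 -0.04
tool d [-0.2, -2.6, 6.4, 0.86]
```

View pics/w1.png

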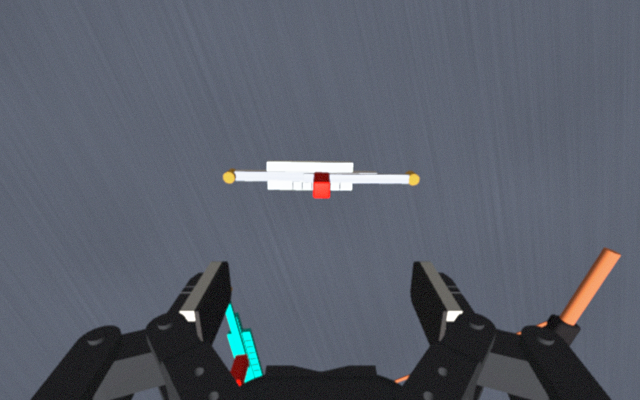

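```bash
python3 -m pendant '[[0,0,0,0],[0,0,0,0],[0,0,0,0]]'
python3 - <<'E'
from h import *
s=rep(); f=shot('wrist'); 
import pickle; pickle.dump(f,open('w1.pkl','wb'))
crop(f,210,435,140,215,3.5,'w1c.png')
E
```

```text
clock: 2.08
position: [0.5082, -0.3128, 0.1906]
tool_rot: [-0.226, 1.57, -2.092]
force: [-0.5, -0.1, -0.1]
grip_width: 0.0855
t 2.08 pos [ 508.2 -312.8  190.6] x [-0. -0. -1.] yawY -16.93 F [-0.5 -0.1 -0.1] M [-0.01 -0.02 -0.01] w 85.5 q7 -0.04
```

View pics/w1c.png

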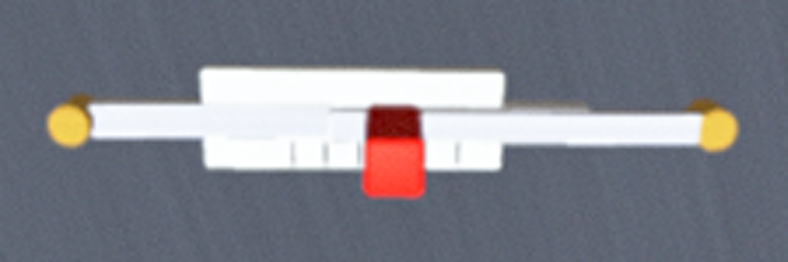

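```bash
python3 - <<'E'
from h import *; import pickle
f=pickle.load(open('w1.pkl','rb'))
c=lambda x,y:(210+(x+.5)/3.5-.5,140+(y+.5)/3.5-.5)
L=p2w(f,*c(69,125),.016);R=p2w(f,*c(718,130),.016);K=p2w(f,*c(394,167),.056)
print(L,R,(L+R)/2,K,np.linalg.norm(L-R),np.degrees(np.arctan2(*(R-L)[[1,0]])))
s=rep()
plan(s,[*((L+R)/2)[:2]*1000,30],np.degrees(np.arctan2(*(R-L)[[1,0]])))
E
```

```text
[ 0.41788939 -0.28696325  0.016     ] [ 0.599982   -0.34389606  0.016     ] [ 0.50893569 -0.31542966  0.016     ] [ 0.50888364 -0.31506425  0.056     ] 0.19078538735768905 -17.362299633184406
t 2.12 pos [ 508.2 -312.7  190.6] x [-0. -0. -1.] yawY -16.92 F [0.6 0.9 0.1] M [-0.06 -0.03  0.03] w 85.2 q7 -0.04
tool d [160.6, 1.5, 2.3, 0.44]
```

```bash
python3 -m pendant '[[40,1.5,2.3,0.4],[45,0,0,0],[45,0,0,0],[25,0,0,0],[8,0,0,0],[0,0,0,0],[0,0,0,0]]' && python3 - <<'E'
from h import *
s=rep(); plan(s,[508.9,-315.2,28],-17.36)
E
python3 -m pendant '[[0,0,0,0],[0,0,0,0],[0,0,0,0],[0,0,0,0],[0,0,0,0],[0,0,0,0]]' -1 25
```

```text
clock: 3.0
position: [0.5101, -0.315, 0.0287]
tool_rot: [1.344, 1.569, -0.528]
force: [0.9, -0.3, -0.9]
grip_width: 0.0854
t 3.0 pos [ 510.1 -315.    28.7] x [ 0.001 -0.001 -1.   ] yawY -17.24 F [ 0.9 -0.3 -0.9] M [-0.05  0.01 -0.06] w 85.4 q7 -0.13
tool d [0.7, -1.1, 0.5, 0.12]
clock: 3.75
position: [0.5096, -0.3146, 0.0276]
tool_rot: [1.386, 1.571, -0.485]
force: [-0.1, 0.4, 4.9]
grip_width: 0.0156
```

```bash
python3 -m pendant '[[-5,0,0,0],[-20,0,0,0],[-35,0,0,0],[-40,0,0,0],[0,0,0,0],[0,0,0,0],[0,0,0,0]]' && python3 - <<'E'
from h import *
s=rep(); f=shot('wrist','w2.png')
# frame estimate
y=np.array([483,-40.]);b=np.array([454.5,150.5])
for sgn in [1]:
    ey=(b-y)/np.linalg.norm(b-y); ex=np.array([ey[1],-ey[0]]); c=(y+b)/2+95*ex; print('c',c,'yaw',np.degrees(np.arctan2(ex[1],ex[0])), np.linalg.norm(b-y))
E
```

```text
clock: 4.62
position: [0.509, -0.3143, 0.1267]
tool_rot: [-1.794, 1.569, 2.618]
force: [0.2, 0.6, -3.7]
grip_width: 0.0155
t 4.62 pos [ 509.  -314.3  126.7] x [-0.001  0.001 -1.   ] yawY -17.23 F [ 0.2  0.6 -3.7] M [ 0.03 -0.04 -0.08] w 15.5 q7 -0.07
c [562.70437295  69.30616603] yaw 8.508703316270307 192.62009240990412
```

View pics/w2.png

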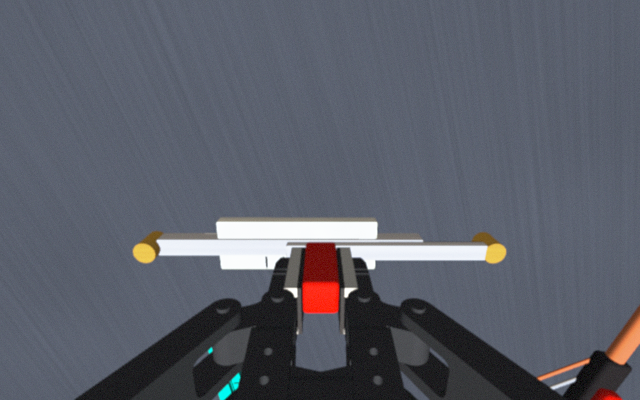

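```bash
python3 - <<'E'
from h import *
s=rep(); seq(s,[570,-75,260],8.5,8)
E
```

```text
t 4.67 pos [ 509.1 -314.3  126.6] x [-0.001  0.001 -1.   ] yawY -17.23 F [-1.5  0.7 -4.6] M [-0.01 -0.03  0.02] w 15.5 q7 -0.07
[[-16.7, -1.6, -30.8, -3.2], [-16.7, 0.1, -30.9, -3.2], [-16.7, 1.8, -30.8, -3.2], [-16.7, 3.6, -30.7, -3.2], [-16.7, 5.3, -30.4, -3.2], [-16.7, 7.0, -30.1, -3.2], [-16.7, 8.7, -29.6, -3.2], [-16.7, 10.3, -29.1, -3.2]]
```

```bash
python3 -m pendant '[[-16.7,-1.6,-30.8,-3.2],[-16.7,0,-31,-3.2],[-16.7,1.8,-30.8,-3.2],[-16.7,3.6,-30.7,-3.2],[-16.7,5.3,-30.4,-3.2],[-16.7,7,-30,-3.2],[-16.7,8.7,-29.6,-3.2],[-16.7,10.3,-29,-3.2],[0,0,0,0],[0,0,0,0],[0,0,0,0]]' && python3 - <<'E'
from h import *; import pickle
s=rep(); f=shot('wrist','w3.png');pickle.dump(f,open('w3.pkl','wb'))
E
```

```text
clock: 6.05
position: [0.5702, -0.0759, 0.2608]
tool_rot: [-1.409, 1.57, -2.835]
force: [0.1, -0.8, -3.4]
grip_width: 0.0158
t 6.05 pos [570.2 -75.9 260.8] x [-0.001 -0.    -1.   ] yawY 8.32 F [ 0.1 -0.8 -3.4] M [ 0.08 -0.07  0.07] w 15.8 q7 -0.05
```

View pics/w3.png

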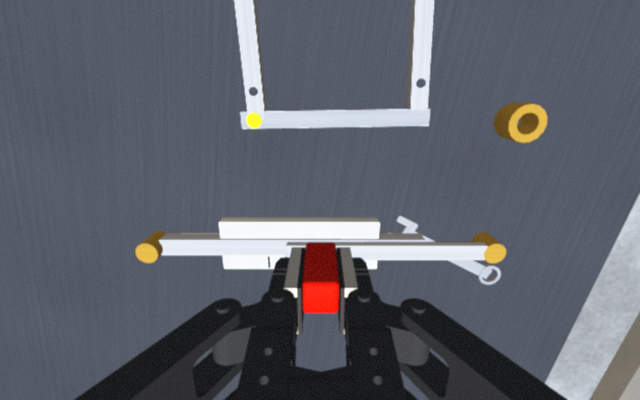

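```bash
python3 -m pendant '[[0,0,-35,0],[0,0,-40,0],[0,0,-25,0],[0,0,0,0],[0,0,0,0],[0,0,0,0]]' && python3 - <<'E'
from h import *; import pickle
s=rep(); f=shot('wrist','w4.png');pickle.dump(f,open('w4.pkl','wb'))
E
```

```text
clock: 6.85
position: [0.556, 0.0226, 0.261]
tool_rot: [-0.941, 1.57, -2.368]
force: [0.7, -0.7, -4.1]
grip_width: 0.0155
t 6.85 pos [556.   22.6 261. ] x [-0. -0. -1.] yawY 8.28 F [ 0.7 -0.7 -4.1] M [ 0.02 -0.04 -0.05] w 15.5 q7 -0.23
```

View pics/w4.png

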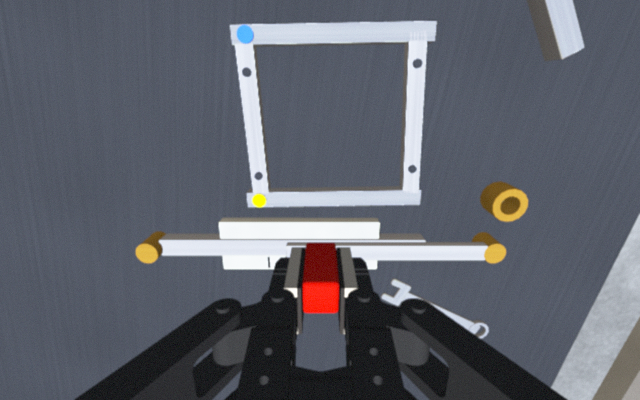

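```bash
python3 - <<'E'
from h import *; import pickle
f=pickle.load(open('w4.pkl','rb'))
crop(f,222,445,12,216,3.5,'w4c.png')
E
```

```text
(no output)
```

View pics/w4c.png

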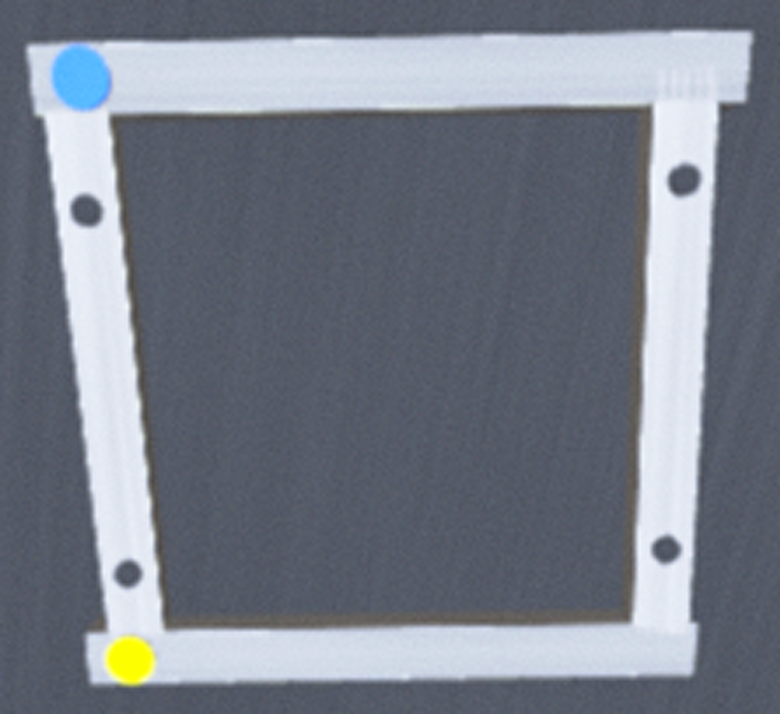

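```bash
cat >> h.py <<'E'
def corners(p):
    cx,cy,th,sk=p
    def w(q): c,s_=np.cos(th),np.sin(th); return np.array([cx+c*q[0]-s_*q[1],cy+s_*q[0]+c*q[1]])
    out={}
    for n,sx,sy in [('Y',-1,-1),('B',-1,1),('Yo',1,1),('Bo',1,-1)]:
        # side rail: point on line  r=Rz(sk)(sx*85,t), y = sy*85 ; inset version for nose
        for tag,r in [('c',0),('n',6)]:
            X=sx*(85-r); Y=sy*(85-r); t=(Y-np.sin(sk)*X)/np.cos(sk)
            out[n+tag]=w([np.cos(sk)*X-np.sin(sk)*t,Y])
    out['by']=w([-95,-95]); out['bb']=w([-95,95]); return out
E
cat > fit.py <<'E'
from h import *; import pickle
from scipy.optimize import least_squares
f=pickle.load(open('w4.pkl','rb'))
c=lambda x,y:(222+(x+.5)/3.5-.5,12+(y+.5)/3.5-.5)
obs={'Yc':(162,630),'Bc':(112,114),'Yoc':(651,104),'Boc':(632,622),'by':(130,661),'bb':(81,77)}
W={k:p2w(f,*c(*v),.021 if k[0]=='b' else .020)[:2]*1000 for k,v in obs.items()}
fun=lambda p: np.concatenate([corners(p)[k]-W[k] for k in W])
r=least_squares(fun,[563,69,.148,0]); p=r.x
print(p[:2],np.degrees(p[2:]),np.round(r.fun,1))
C=corners(p)
for k in C: print(k,np.round(C[k],1))
for a,b in [('Yn','Yon'),('Bn','Bon')]:
    d=C[b]-C[a]; L=np.linalg.norm(d); u=d/L; print(a,L,'ext',L-190,'dir',np.degrees(np.arctan2(u[1],u[0])),'mid',(C[a]+C[b])/2,'knob shut tail seated',C[a]+u*95,'ext',C[b]-u*95)
np.save('p.npy',p)
E
python3 fit.py
```

```text
[563.71754424  69.4028032 ] [9.34012652 1.45404802] [-0.  -0.6 -1.1 -0.   1.2  0.6  0.3 -0.5 -0.   0.8 -0.4 -0.3]
Yc [495.7 -27.9]
Yn [500.5 -21. ]
Bc [463.9 139.1]
Bn [470.9 134.2]
Yoc [631.7 166.7]
Yon [626.9 159.9]
Boc [ 6.635e+02 -3.000e-01]
Bon [656.5   4.6]
by [485.4 -39.8]
bb [454.6 147.7]
Yn 220.66359018906357 ext 30.66359018906357 dir 55.067150532758305 mid [563.71754424  69.4028032 ] knob shut tail seated [554.93831308  56.83343404] ext [572.49677539  81.97217237]
Bn 226.33585388873777 ext 36.33585388873777 dir -34.932849467241724 mid [563.71754424  69.4028032 ] knob shut tail seated [548.82304693  79.80604883] ext [578.61204154  58.99955758]
```

```bash
python3 - <<'E'
from h import *
s=rep(); seq(s,[563.7,69.4,120],55.07,6)
E
```

```text
t 6.9 pos [556.   22.7 261. ] x [-0. -0. -1.] yawY 8.29 F [-0.2  0.3 -3.7] M [0.01 0.01 0.04] w 15.5 q7 -0.23
[[23.5, 2.4, -7.5, -7.8], [23.5, 3.4, -7.1, -7.8], [23.5, 4.3, -6.6, -7.8], [23.5, 5.2, -5.9, -7.8], [23.5, 5.9, -5.2, -7.8], [23.5, 6.6, -4.3, -7.8]]
```

```bash
python3 -m pendant '[[23.5,2.4,-7.5,-7.8],[23.5,3.4,-7.1,-7.8],[23.5,4.3,-6.6,-7.8],[23.5,5.2,-5.9,-7.8],[23.5,5.9,-5.2,-7.8],[23.5,6.6,-4.3,-7.8],[0,0,0,0],[0,0,0,0],[0,0,0,0]]' && python3 - <<'E'
from h import *; import pickle
s=rep(); f=shot('wrist','w5.png'); plan(s,[563.7,69.4,29.5],55.07)
E
```

```text
clock: 8.02
position: [0.5641, 0.0698, 0.1211]
tool_rot: [0.464, 1.569, -0.146]
force: [-0.5, -0.4, -2.8]
grip_width: 0.0155
t 8.03 pos [564.1  69.8 121.1] x [ 0.001 -0.    -1.   ] yawY 55.02 F [-0.5 -0.4 -2.8] M [ 0.04 -0.04  0.01] w 15.5 q7 0.28
tool d [91.6, -0.6, -0.3, -0.05]
```

View pics/w5.png

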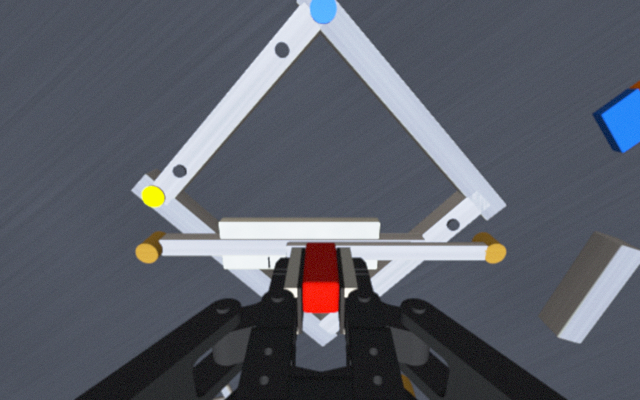

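```bash
python3 -m pendant '[[30,0,0,0],[30,0,0,0],[15,0,0,0],[8,0,0,0],[5,0,0,0],[2,0,0,0],[1,0,0,0],[0,0,0,0],[0,0,0,0]]' && python3 - <<'E'
from h import *; import pickle
s=rep(); f=shot('wrist','w6.png'); pickle.dump(f,open('w6.pkl','wb'))
E
```

```text
clock: 9.2
position: [0.5637, 0.0702, 0.0293]
tool_rot: [0.764, 1.571, 0.156]
force: [-0.3, -0.1, -4.4]
grip_width: 0.0152
t 9.2 pos [563.7  70.2  29.3] x [ 0.  0. -1.] yawY 55.16 F [-0.3 -0.1 -4.4] M [ 0.04 -0.01  0.01] w 15.2 q7 0.18
```

View pics/w6.png

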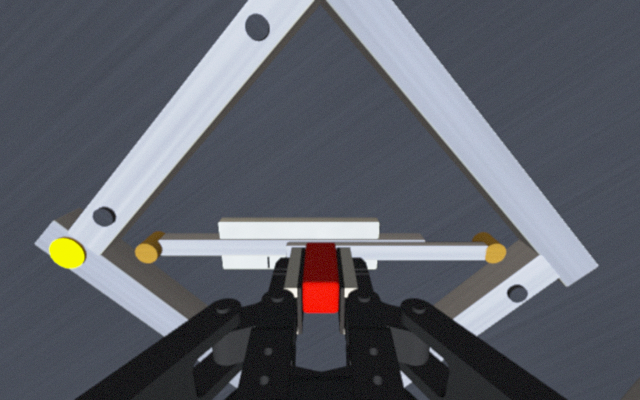

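```bash
python3 -m pendant '[[1.3,0,0,0],[0,0,0,0],[0,0,0,0]]'; python3 -m pendant '[[0,0,0,0],[0,0,0,0],[0,0,0,0],[0,0,0,0]]' -0.48; python3 -m pendant '[[0,-4,0,0],[0,-4,0,0],[0,-2,0,0],[0,-2,0,0],[0,0,0,0]]'; python3 - <<'E'
from h import *; import pickle
s=rep(); 
E
```

```text
clock: 9.62
position: [0.5636, 0.0702, 0.0278]
tool_rot: [-2.645, 1.571, 3.03]
force: [0.1, -0.5, -5.0]
grip_width: 0.0152
clock: 10.12
position: [0.5637, 0.0702, 0.0279]
tool_rot: [0.987, 1.571, 0.379]
force: [0.6, -0.2, 0.1]
grip_width: 0.0222
clock: 10.75
position: [0.5566, 0.0601, 0.0278]
tool_rot: [-1.748, 1.57, -2.356]
force: [1.1, 1.3, 1.5]
grip_width: 0.0224
t 10.75 pos [556.6  60.1  27.8] x [-0. -0. -1.] yawY 55.16 F [1.1 1.3 1.5] M [ 0.08 -0.06  0.08] w 22.4 q7 0.19
```

```bash
python3 -m pendant '[[0,-1.5,0,0],[0,-1.5,0,0],[0,0,0,0]]'; for i in 1; do python3 -m pendant '[[0,-1,0,0],[0,0,0,0]]'; done; python3 - <<'E'
from h import *; import pickle
s=rep(); f=shot('wrist','w7.png'); pickle.dump(f,open('w7.pkl','wb')); crop(f,60,330,130,330,2.9,'w7c.png')
E
```

```text
clock: 11.12
position: [0.5549, 0.0578, 0.0278]
tool_rot: [-2.037, 1.571, -2.645]
force: [0.7, 1.4, 0.9]
grip_width: 0.0217
clock: 11.38
position: [0.5544, 0.057, 0.0278]
tool_rot: [-3.132, 1.571, 2.543]
force: [0.9, 1.6, 0.1]
grip_width: 0.0221
t 11.38 pos [554.4  57.   27.8] x [-0.  0. -1.] yawY 55.16 F [0.9 1.6 0.1] M [ 0.34 -0.21  0.  ] w 22.1 q7 0.19
```

View pics/w7c.png

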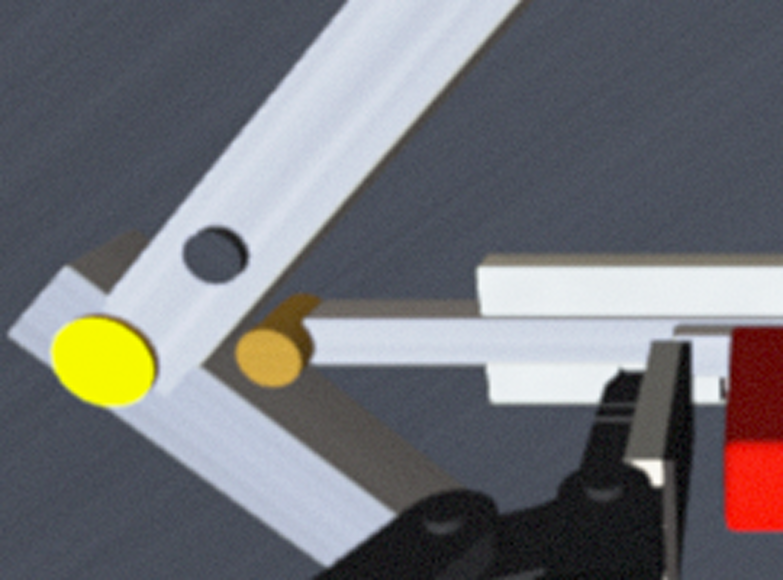

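```bash
python3 -m pendant '[[0,-1,0,0],[0,-1,0,0],[0,0,0,0]]'|grep -E "force|posi";python3 -m pendant '[[0,-1,0,0],[0,0,0,0]]'|grep -E "force|posi"
```

```text
position: [0.5533, 0.0553, 0.0278]
force: [0.3, 1.9, 1.0]
position: [0.5529, 0.0549, 0.0279]
force: [3.5, 4.1, -1.0]
```

```bash
python3 -m pendant '[[0,-0.7,0,0],[0,0,0,0]]'|grep -E "force|posi"
```

```text
position: [0.5529, 0.0548, 0.028]
force: [3.5, 7.2, -1.2]
```

```bash
python3 -m pendant '[[0,-0.7,0,0],[0,0,0,0]]'|grep -E "force|posi"
```

```text
position: [0.5528, 0.0547, 0.0282]
force: [5.6, 6.6, -0.6]
```

```bash
python3 -m pendant '[[0,4,0,0],[0,3,0,0],[0,3,0,0],[0,3,0,0],[0,3,0,0],[0,3,0,0],[0,3,0,0],[0,3,0,0],[0,3,0,0],[0,3,0,0],[0,1,0,0],[0,0,0,0]]'|grep -E "force|posi"; python3 - <<'E'
from h import *; import pickle
s=rep(); f=shot('wrist','w8.png'); pickle.dump(f,open('w8.pkl','wb'))
E
```

```text
position: [0.5703, 0.0799, 0.0278]
force: [-0.5, -0.4, 0.3]
t 14.05 pos [570.3  79.9  27.8] x [ 0.  0. -1.] yawY 55.17 F [-0.5 -0.4  0.3] M [ 0.03  0.02 -0.  ] w 22.3 q7 0.17
```

View pics/w8.png

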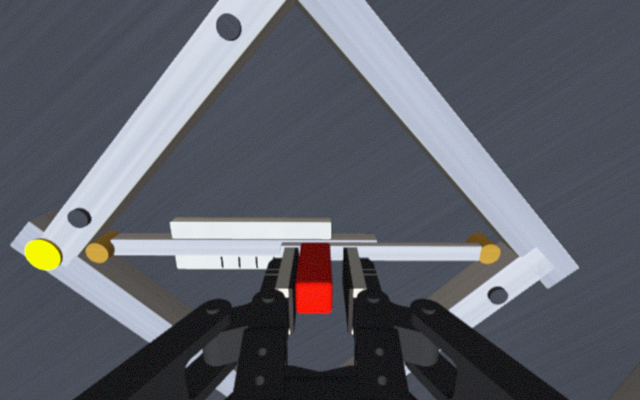

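```bash
python3 -m pendant '[[0,1.5,0,0],[0,1.5,0,0],[0,1,0,0],[0,0,0,0]]'|grep -E "force|posi";python3 -m pendant '[[0,1,0,0],[0,0,0,0]]'|grep -E "force|posi"
```

```text
position: [0.5726, 0.0831, 0.0278]
force: [0.6, -0.7, 0.2]
position: [0.5731, 0.0839, 0.0278]
force: [0.7, 0.5, 0.1]
```

```bash
python3 -m pendant '[[0,0.8,0,0],[0,0,0,0]]'|grep -E "force|posi"
```

```text
position: [0.5736, 0.0845, 0.0278]
force: [0.0, 0.2, 0.8]
```

```bash
python3 -m pendant '[[0,0.7,0,0],[0,0,0,0]]'|grep -E "force|posi"
```

```text
position: [0.5738, 0.0848, 0.0278]
force: [-2.8, -2.9, 2.9]
```

```bash
python3 -m pendant '[[0,0.5,0,0],[0,0,0,0],[0,0,0,0]]'|grep -E "force|posi"; python3 - <<'E'
from h import *; import pickle
s=rep(); f=shot('wrist','w9.png'); pickle.dump(f,open('w9.pkl','wb'));crop(f,0,270,150,350,2.9,'w9a.png');crop(f,370,640,150,350,2.9,'w9b.png')
E
```

```text
position: [0.5739, 0.0849, 0.0278]
force: [-4.2, -4.6, 5.6]
t 15.72 pos [573.9  84.9  27.8] x [-0.001 -0.001 -1.   ] yawY 55.15 F [-4.2 -4.6  5.6] M [-0.84  0.9  -0.05] w 22.4 q7 0.17
```

View pics/w9a.png

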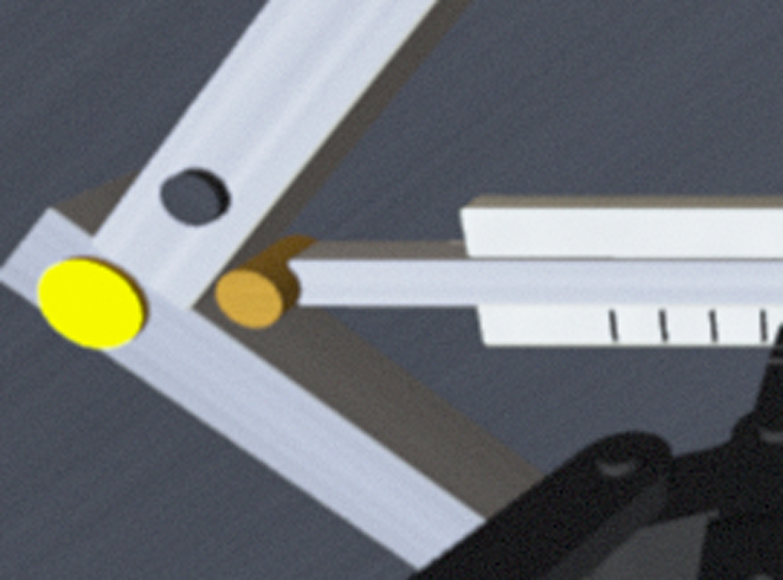

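View pics/w9b.png

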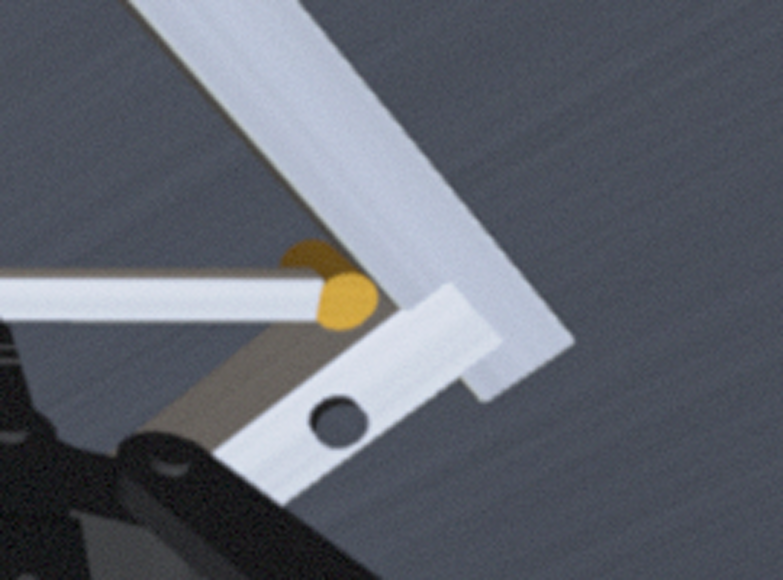

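```bash
cat >> h.py <<'E'
def seat(f,nosepx,cornpx,which,p=None):
    """offset of nose centre from ideal seat, along frame x,y (mm), using corner seen in same picture"""
    p=np.load('p.npy') if p is None else p
    C=corners(p); n=p2w(f,*nosepx,.016)[:2]*1000; c=p2w(f,*cornpx,.020)[:2]*1000
    ideal=C[which+'n']-C[which+'c']; e=(n-c)-ideal
    th=p[2]; Rt=np.array([[np.cos(th),np.sin(th)],[-np.sin(th),np.cos(th)]])
    print(which,'nose',np.round(n,1),'corner',np.round(c,1),'model seat',np.round(C[which+'n'],1),'err frame xy',np.round(Rt@e,1)); return n,c
E
python3 - <<'E'
from h import *; import pickle
f=pickle.load(open('w9.pkl','rb'))
a=lambda x,y,u0:(u0+(x+.5)/2.9-.5,150+(y+.5)/2.9-.5)
n1,c1=seat(f,a(249,297,0),a(187,310,0),'Y')
n2,c2=seat(f,a(348,301,370),a(401,309,370),'Yo')
print(np.linalg.norm(n2-n1),np.linalg.norm(c2-c1), np.degrees(np.arctan2(*(n2-n1)[::-1])))
E
```

```text
Y nose [500.6 -20.5] corner [496.  -27.9] model seat [500.5 -21. ] err frame xy [-0.1  0.6]
Yo nose [626.9 159.9] corner [630.8 166.5] model seat [626.9 159.9] err frame xy [1.  0.1]
220.22797105243458 236.59596337595173 54.9998203113758
```

```bash
python3 -m pendant '[[0,-4,0,0],[0,0,0,0],[0,0,0,0],[0,0,0,0]]'|grep -E "force|posi"; python3 - <<'E'
from h import *; import pickle
s=rep(); f=shot('wrist','w10.png'); pickle.dump(f,open('w10.pkl','wb'));crop(f,0,270,150,350,2.9,'w10a.png');crop(f,370,640,150,350,2.9,'w10b.png')
E
```

```text
position: [0.572, 0.0824, 0.0278]
force: [-0.0, 0.3, -0.3]
t 16.27 pos [572.   82.4  27.8] x [ 0.  0. -1.] yawY 55.17 F [-0.   0.3 -0.3] M [-0.02 -0.02 -0.02] w 22.2 q7 0.17
```

View pics/w10a.png

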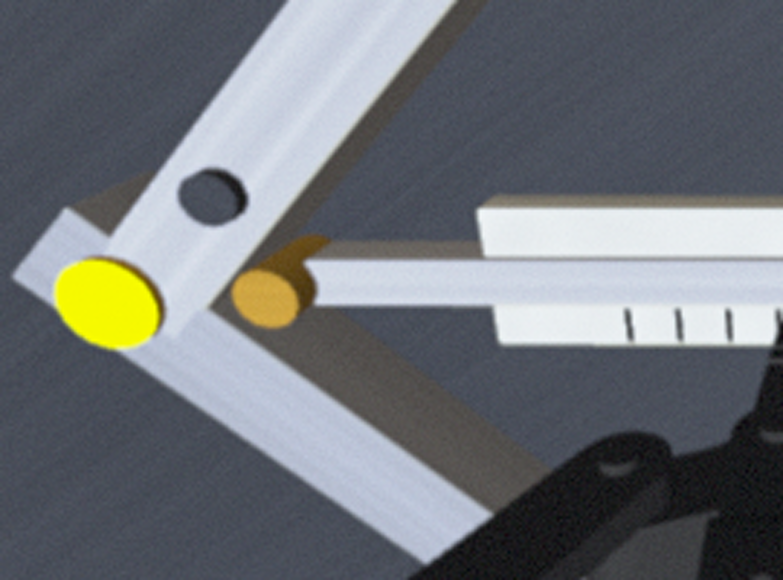

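View pics/w10b.png

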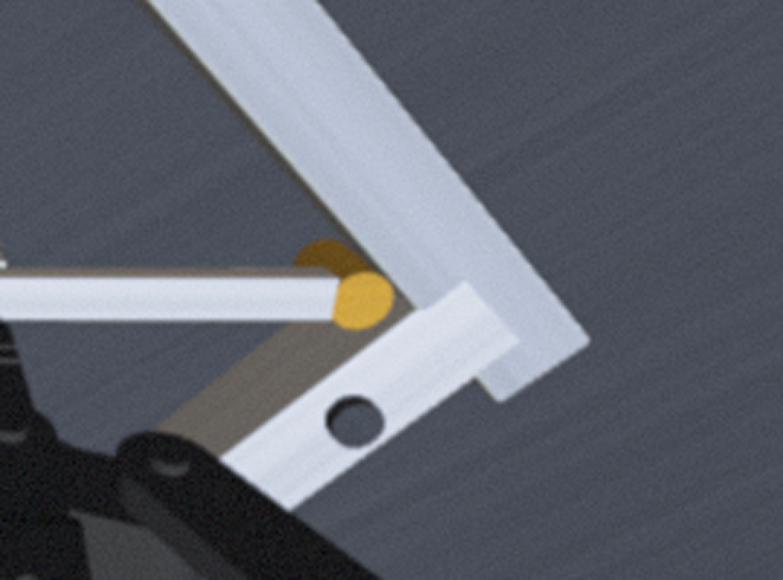

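```bash
python3 -m pendant '[[0,-3,0,0],[0,-4,0,0],[0,-4,0,0],[0,-4,0,0],[0,-4,0,0],[0,-4,0,0],[0,-4,0,0],[0,-2,0,0],[0,-1,0,0],[0,0,0,0],[0,0,0,0]]'|grep -E "force|posi"; python3 -m pendant '[[0,0,0,0],[0,0,0,0],[0,0,0,0],[0,0,0,0]]' -1 25; python3 - <<'E'
from h import *
s=rep()
E
```

```text
position: [0.5548, 0.0576, 0.0278]
force: [0.3, -0.4, 0.7]
clock: 18.2
position: [0.5549, 0.0577, 0.0279]
tool_rot: [1.11, 1.571, 0.503]
force: [-0.0, 0.2, 2.0]
grip_width: 0.0157
t 18.2 pos [554.9  57.7  27.9] x [ 0.  0. -1.] yawY 55.17 F [-0.   0.2  2. ] M [ 0.2   0.03 -0.03] w 15.7 q7 0.19
```

```bash
python3 -m pendant '[[-5,0,0,0],[-20,0,0,0],[-30,0,0,0],[-25,0,0,0],[0,0,0,0]]'; python3 - <<'E'
from h import *
s=rep(); seq(s,[563.7,69.4,120],-34.93+1e-3,10)
E
```

```text
clock: 18.82
position: [0.5556, 0.0574, 0.11]
tool_rot: [0.547, 1.568, -0.061]
force: [-0.1, -0.3, -4.0]
grip_width: 0.0152
t 18.82 pos [555.6  57.4 110. ] x [ 0.003 -0.    -1.   ] yawY 55.14 F [-0.1 -0.3 -4. ] M [ 0.   -0.03 -0.01] w 15.2 q7 0.28
[[-1.0, 1.5, -0.0, -9.0], [-1.0, 1.4, 0.2, -9.0], [-1.0, 1.4, 0.4, -9.0], [-1.0, 1.3, 0.6, -9.0], [-1.0, 1.2, 0.8, -9.0], [-1.0, 1.0, 1.0, -9.0], [-1.0, 0.9, 1.2, -9.0], [-1.0, 0.7, 1.3, -9.0], [-1.0, 0.5, 1.4, -9.0], [-1.0, 0.2, 1.4, -9.0]]
```

```bash
python3 -m pendant '[[-2,0,0,5],[-2,0,0,9.5],[-2,0,0,10],[-2,0,0,10],[-2,0,0,10],[0,0,0,10],[0,0,0,10],[0,0,0,10],[0,0,0,9.6],[0,0,0,6],[0,0,0,0],[0,0,0,0]]'; python3 - <<'E'
from h import *
s=rep(); plan(s,[563.7,69.4,100],-34.93)
E
```

```text
clock: 20.32
position: [0.5545, 0.0575, 0.1175]
tool_rot: [-0.708, 1.57, -2.886]
force: [0.1, 0.2, -3.8]
grip_width: 0.0153
t 20.32 pos [554.5  57.5 117.5] x [-0.001 -0.    -1.   ] yawY -34.78 F [ 0.1  0.2 -3.8] M [-0.03 -0.01 -0.  ] w 15.3 q7 -1.01
tool d [17.5, 0.8, -15.0, 0.15]
```

```bash
python3 -m pendant '[[0,0.4,-7,0.1],[0,0.4,-8,0],[15,0,0,0],[0,0,0,0],[0,0,0,0]]'; python3 - <<'E'
from h import *
s=rep(); f=shot('wrist','w11.png'); plan(s,[563.7,69.4,28],-34.93)
E
```

```text
clock: 20.95
position: [0.5638, 0.0692, 0.1025]
tool_rot: [-0.714, 1.57, -2.896]
force: [0.7, -0.5, -4.1]
grip_width: 0.0158
t 20.95 pos [563.8  69.2 102.5] x [-0.001 -0.    -1.   ] yawY -35.03 F [ 0.7 -0.5 -4.1] M [-0.02 -0.03  0.  ] w 15.8 q7 -1.04
tool d [74.5, -0.2, -0.1, -0.1]
```

View pics/w11.png

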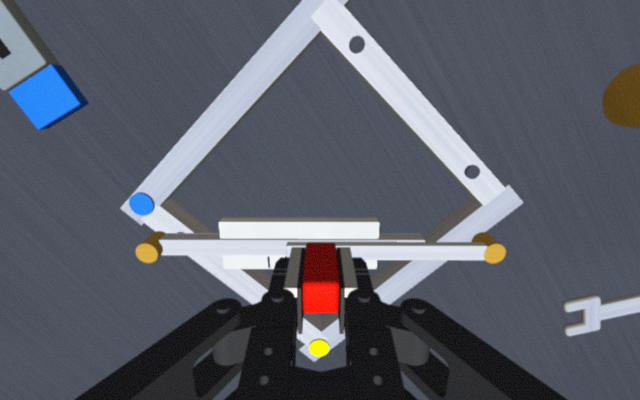

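Tail (147,250) is on the blue-dot side and the rule is still shut. I'll lower it into the frame.

```bash
python3 -m pendant '[[25,0,0,0],[25,0,0,0],[12,0,0,0],[6,0,0,0],[3,0,0,0],[2,0,0,0],[1,0,0,0],[0,0,0,0],[0,0,0,0]]'; python3 - <<'E'
from h import *
s=rep(); f=shot('wrist','w12.png')
E
```

```text
clock: 22.12
position: [0.5642, 0.0694, 0.029]
tool_rot: [2.432, 1.571, 0.25]
force: [-0.4, -0.1, -3.5]
grip_width: 0.0155
t 22.12 pos [564.2  69.4  29. ] x [ 0.  0. -1.] yawY -35.04 F [-0.4 -0.1 -3.5] M [-0.   -0.01 -0.01] w 15.5 q7 -1.08
```

View pics/w12.png

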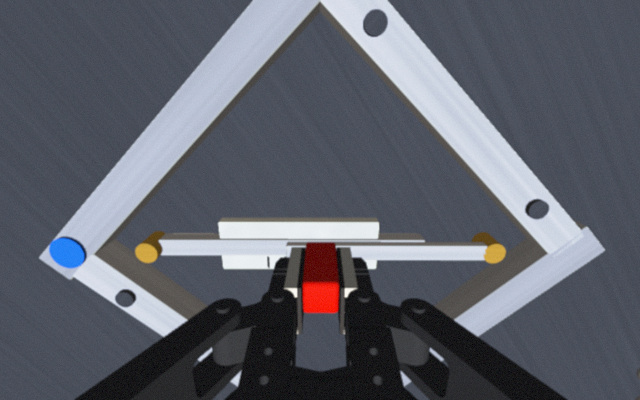

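```bash
python3 -m pendant '[[1.3,0,0,0],[0,0,0,0],[0,0,0,0]]'|grep -E "force|posi"; python3 -m pendant '[[0,0,0,0],[0,0,0,0],[0,0,0,0],[0,0,0,0]]' -0.48|grep -E "force|posi|wid"; python3 -m pendant '[[0,-4,0,0],[0,-4,0,0],[0,-4,0,0],[0,-3,0,0],[0,-2,0,0],[0,0,0,0]]'|grep -E "force|posi"; python3 -m pendant '[[0,-1,0,0],[0,-0.5,0,0],[0,0,0,0]]'|grep -E "force|posi"
```

```text
position: [0.5644, 0.0693, 0.0279]
force: [0.4, -1.7, 5.8]
position: [0.5641, 0.0694, 0.0275]
force: [0.4, 0.7, -0.4]
grip_width: 0.0223
position: [0.55, 0.0793, 0.0275]
force: [0.4, -0.4, -0.7]
position: [0.549, 0.08, 0.0275]
force: [2.5, -1.7, 0.2]
```

```bash
python3 -m pendant '[[0,-1,0,0],[0,0,0,0]]'|grep -E "force|posi"
```

```text
position: [0.5481, 0.0806, 0.0275]
force: [2.2, -0.8, 0.3]
```

```bash
python3 -m pendant '[[0,-1,0,0],[0,0,0,0]]'|grep -E "force|posi"
```

```text
position: [0.5472, 0.0812, 0.0275]
force: [1.8, -0.8, -0.0]
```

```bash
python3 -m pendant '[[0,-0.8,0,0],[0,0,0,0]]'|grep -E "force|posi"
```

```text
position: [0.5466, 0.0816, 0.0275]
force: [1.6, -2.0, 0.2]
```

```bash
python3 -m pendant '[[0,-0.7,0,0],[0,0,0,0]]'|grep -E "force|posi"
```

```text
position: [0.5463, 0.0819, 0.0276]
force: [3.9, -2.7, -1.1]
```

```bash
python3 -m pendant '[[0,-0.5,0,0],[0,0,0,0]]'|grep -E "force|posi"
```

```text
position: [0.5462, 0.082, 0.0277]
force: [5.6, -4.4, -1.0]
```

```bash
python3 -m pendant '[[0,4,0,0],[0,3,0,0],[0,3,0,0],[0,3,0,0],[0,3,0,0],[0,4,0,0],[0,4,0,0],[0,4,0,0],[0,4,0,0],[0,3,0,0],[0,2,0,0],[0,0,0,0]]'|grep -E "force|posi";python3 -m pendant '[[0,1,0,0],[0,1,0,0],[0,0,0,0]]'|grep -E "force|posi"
```

```text
position: [0.5761, 0.061, 0.0275]
force: [0.4, 0.1, -0.1]
position: [0.5777, 0.0599, 0.0275]
force: [0.5, -0.6, -0.6]
```

```bash
python3 -m pendant '[[0,0.8,0,0],[0,0,0,0]]'|grep -E "force|posi"
```

```text
position: [0.5783, 0.0594, 0.0275]
force: [0.5, -0.4, 0.5]
```

```bash
python3 -m pendant '[[0,0.8,0,0],[0,0,0,0]]'|grep -E "force|posi"
```

```text
position: [0.579, 0.0589, 0.0275]
force: [0.5, -0.7, -0.7]
```

```bash
python3 -m pendant '[[0,0.8,0,0],[0,0.8,0,0],[0,0,0,0]]'|grep -E "force|posi"
```

```text
position: [0.5803, 0.058, 0.0275]
force: [-0.1, -0.4, 0.6]
```

```bash
python3 -m pendant '[[0,0.8,0,0],[0,0,0,0]]'|grep -E "force|posi"
```

```text
position: [0.5807, 0.0578, 0.0275]
force: [-2.2, 2.2, 0.6]
```

```bash
python3 -m pendant '[[0,0.7,0,0],[0,0,0,0]]'|grep -E "force|posi"
```

```text
position: [0.5814, 0.0576, 0.0275]
force: [-2.5, 4.5, 0.5]
```

```bash
python3 -m pendant '[[0,0.5,0,0],[0,0,0,0],[0,0,0,0]]'|grep -E "force|posi"; python3 - <<'E'
from h import *; import pickle
s=rep(); f=shot('wrist','w13.png'); pickle.dump(f,open('w13.pkl','wb'));crop(f,0,270,150,350,2.9,'w13a.png');crop(f,370,640,150,350,2.9,'w13b.png')
E
```

```text
position: [0.5818, 0.0575, 0.0275]
force: [-2.8, 4.8, 0.1]
t 29.05 pos [581.8  57.5  27.5] x [-0.     0.001 -1.   ] yawY -35.01 F [-2.8  4.8  0.1] M [1.1  0.58 0.02] w 22.2 q7 -1.05
```

View pics/w13a.png

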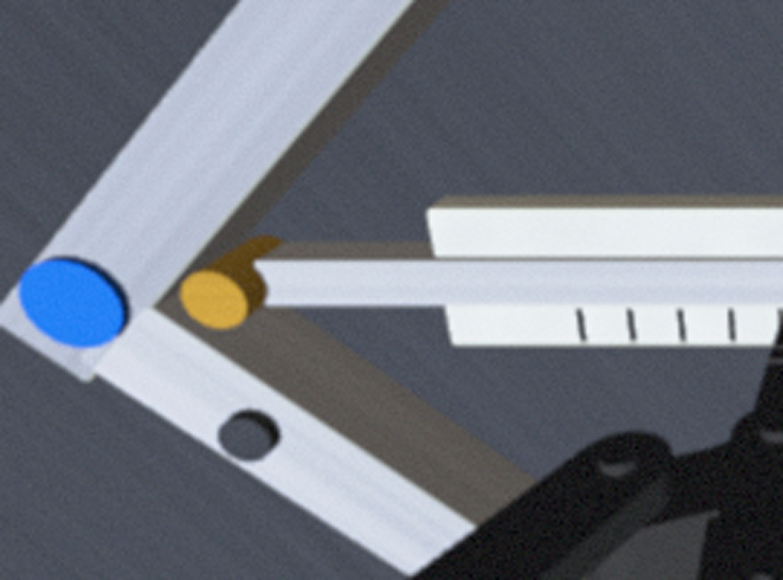

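View pics/w13b.png

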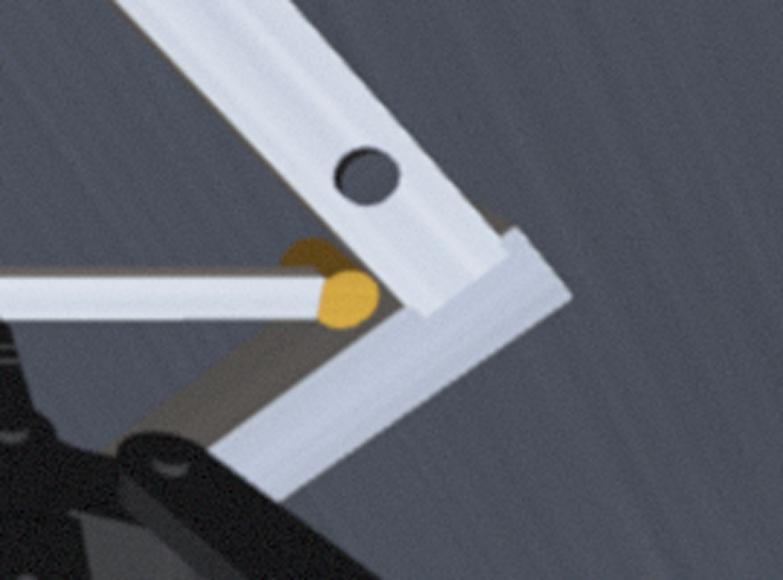

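```bash
python3 - <<'E'
from h import *; import pickle
f=pickle.load(open('w13.pkl','rb'))
a=lambda x,y,u0:(u0+(x+.5)/2.9-.5,150+(y+.5)/2.9-.5)
n1,c1=seat(f,a(214,298,0),a(153,305,0),'B')
n2,c2=seat(f,a(348,300,370),a(404,305,370),'Bo')
print(np.linalg.norm(n2-n1),np.linalg.norm(c2-c1), np.degrees(np.arctan2(*(n2-n1)[::-1])))
E
python3 -m pendant '[[0,0.4,0,0],[0,0,0,0]]'|grep -E "force|posi"
```

```text
B nose [471.3 134. ] corner [465.1 139.2] model seat [470.9 134.2] err frame xy [-0.9 -0.2]
Bo nose [656.5   3.9] corner [6.637e+02 3.000e-01] model seat [656.5   4.6] err frame xy [-0.4 -1.2]
226.3365553637616 242.42115563132887 -35.090711771524134
position: [0.5821, 0.0573, 0.0275]
force: [-3.2, 6.0, 2.0]
```

```bash
python3 -m pendant '[[0,0,-0.6,0],[0,0,0,0]]'|grep -E "force|posi"; python3 -m pendant '[[0,0.3,-0.3,0],[0,0,0,0]]'|grep -E "force|posi"
```

```text
position: [0.5824, 0.0574, 0.0275]
force: [-3.3, 4.7, 2.6]
position: [0.5824, 0.0574, 0.0274]
force: [-7.1, 3.8, 3.7]
```

```bash
python3 -m pendant '[[0,-2,0,0],[0,-2,0,0],[0,0,0,0],[0,0,0,0]]'|grep -E "force|posi"; python3 - <<'E'
from h import *; import pickle
s=rep(); f=shot('wrist','w14.png'); pickle.dump(f,open('w14.pkl','wb'));crop(f,0,270,150,350,2.9,'w14a.png');crop(f,370,640,150,350,2.9,'w14b.png')
E
```

```text
position: [0.5798, 0.0594, 0.0276]
force: [0.5, 0.8, -0.2]
t 30.35 pos [579.8  59.4  27.6] x [ 0. -0. -1.] yawY -35.04 F [ 0.5  0.8 -0.2] M [-0.06 -0.04  0.04] w 22.1 q7 -1.05
```

View pics/w14a.png

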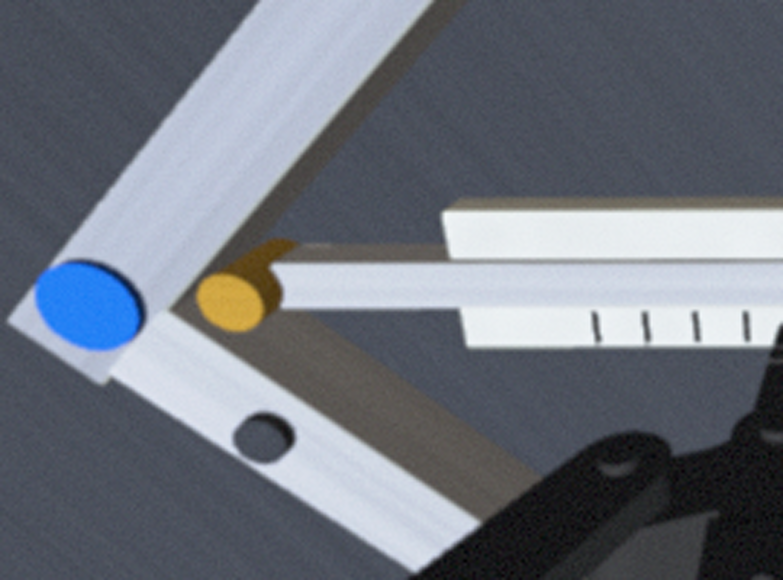

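View pics/w14b.png

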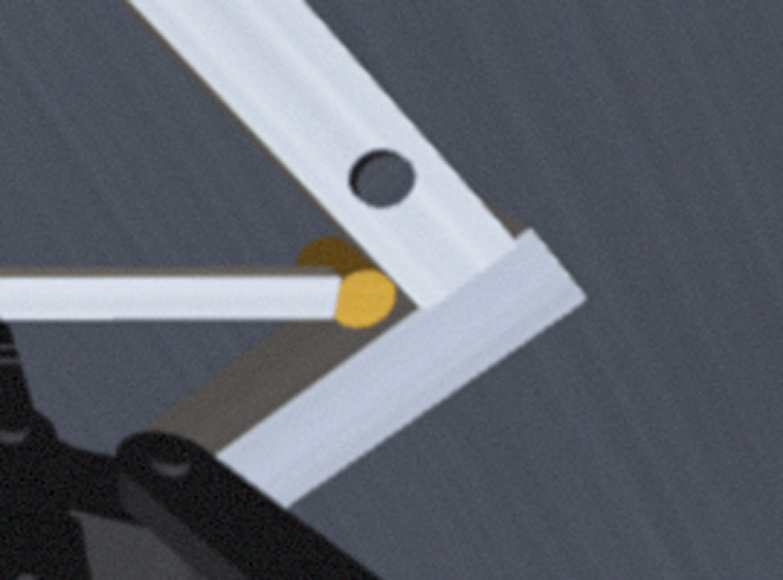

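```bash
python3 - <<'E'
from h import *; import pickle
f=pickle.load(open('w14.pkl','rb'))
a=lambda x,y,u0:(u0+(x+.5)/2.9-.5,150+(y+.5)/2.9-.5)
p=np.load('p.npy').copy()
for sk in [1.45,1.77]:
    p[3]=np.radians(sk)
    n1,c1=seat(f,a(230,302,0),a(170,309,0),'B',p)
    n2,c2=seat(f,a(365,298,370),a(419,308,370),'Bo',p)
    C=corners(p); print(sk,[np.linalg.norm(C[q+'on']-C[q+'n'])-190 for q in 'YB'])
print(np.linalg.norm(n2-n1),np.linalg.norm(c2-c1), np.degrees(np.arctan2(*(n2-n1)[::-1])))
E
```

```text
B nose [471.2 133.7] corner [465.1 138.9] model seat [470.9 134.2] err frame xy [-1.  -0.1]
Bo nose [657.3   4.3] corner [663.7  -0. ] model seat [656.5   4.6] err frame xy [ 0.5 -0.6]
1.45 [np.float64(30.671190309667793), np.float64(36.327653348335076)]
B nose [471.2 133.7] corner [465.1 138.9] model seat [470.5 134.1] err frame xy [-1.1 -0.1]
Bo nose [657.3   4.3] corner [663.7  -0. ] model seat [656.9   4.7] err frame xy [ 0.5 -0.6]
1.77 [np.float64(30.072849135043498), np.float64(36.978628736639166)]
226.6688728747803 242.4098596041784 -34.815904903783526
```

```bash
python3 -m pendant '[[0,0,0,0],[0,0,0,0],[-3,0,0,0],[-8,0,0,0],[-30,0,0,0],[-50,0,0,0],[-50,0,0,0],[-30,0,0,0],[0,0,0,0],[0,0,0,0]]' -0.3; python3 - <<'E'
from h import *; import pickle
s=rep(); f=shot('wrist','w15.png'); pickle.dump(f,open('w15.pkl','wb'))
R=toolR(s); p=np.array(s['position'])*1000; T=np.array([475,345-70,230.]); n=12; dy=118.5
print([np.round(np.append((R@Ro.from_euler('x',-dy*i/n,degrees=True).as_matrix()).T@((T-p)/n),-dy/n),1).tolist() for i in range(n)])
E
```

```text
clock: 31.65
position: [0.5793, 0.0595, 0.1982]
tool_rot: [-0.712, 1.57, -2.894]
force: [0.9, 0.9, 0.4]
grip_width: 0.0301
t 31.65 pos [579.3  59.5 198.2] x [-0. -0. -1.] yawY -35.03 F [0.9 0.9 0.4] M [ 0.03 -0.   -0.04] w 30.1 q7 -0.97
[[-2.6, -17.4, -9.7, -9.9], [-2.6, -15.5, -12.6, -9.9], [-2.6, -13.1, -15.0, -9.9], [-2.6, -10.3, -17.1, -9.9], [-2.6, -7.3, -18.6, -9.9], [-2.6, -4.0, -19.6, -9.9], [-2.6, -0.6, -19.9, -9.9], [-2.6, 2.9, -19.7, -9.9], [-2.6, 6.2, -19.0, -9.9], [-2.6, 9.4, -17.6, -9.9], [-2.6, 12.3, -15.7, -9.9], [-2.6, 14.8, -13.4, -9.9]]
```

View pics/w15.png

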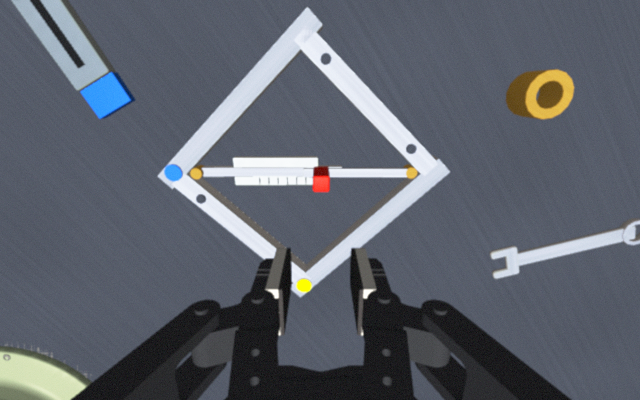

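```bash
python3 - <<'E'
from h import *; import pickle
f=pickle.load(open('w15.pkl','rb'))
crop(f,155,255,120,240,5,'w15a.png'); crop(f,375,455,130,230,5,'w15b.png')
E
```

```text
(no output)
```

View pics/w15a.png

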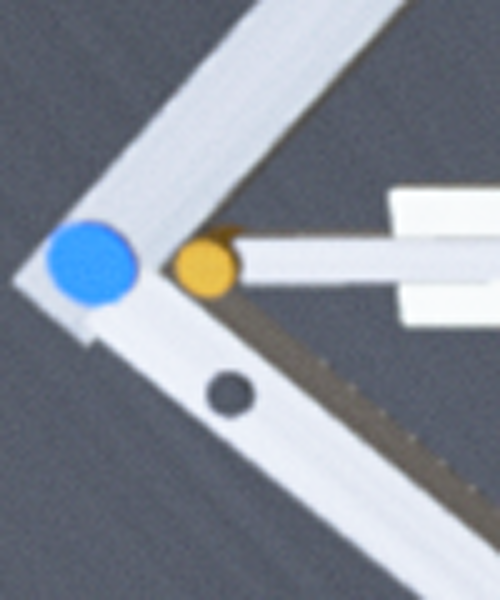

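View pics/w15b.png

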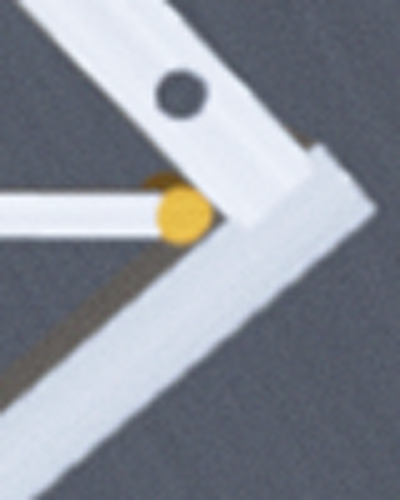

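```bash
python3 - <<'E'
from h import *; import pickle
f=pickle.load(open('w15.pkl','rb'))
a=lambda x,y,u0,v0:(u0+(x+.5)/5-.5,v0+(y+.5)/5-.5)
p=np.load('p.npy').copy(); p[3]=np.radians(1.7)
n1,c1=seat(f,a(206,268,155,120),a(163,270,155,120),'B',p)
n2,c2=seat(f,a(184,215,375,130),a(228,216,375,130),'Bo',p)
print(np.linalg.norm(n2-n1),np.linalg.norm(c2-c1))
E
python3 -m pendant '[[-2.6,-17.4,-9.7,-9.9],[-2.6,-15.5,-12.6,-9.9],[-2.6,-13,-15,-9.9],[-2.6,-10.3,-17,-9.9],[-2.6,-7.3,-18.6,-9.9],[-2.6,-4,-19.6,-9.9],[-2.6,-0.6,-20,-9.9],[-2.6,2.9,-19.7,-9.9],[-2.6,6.2,-19,-9.9],[-2.6,9.4,-17.6,-9.9],[-2.6,12.3,-15.7,-9.9],[-2.6,14.8,-13.4,-9.9]]' -0.1; python3 -m pendant '[[0,0,0,0],[0,0,0,0],[0,0,0,0]]'; python3 - <<'E'
from h import *; import pickle
s=rep(); f=shot('wrist','w16.png'); pickle.dump(f,open('w16.pkl','wb'))
E
```

```text
B nose [471.2 133.5] corner [465.6 138.3] model seat [470.6 134.1] err frame xy [-1.4  0.4]
Bo nose [657.1   4.2] corner [6.641e+02 3.000e-01] model seat [656.8   4.7] err frame xy [-0.1 -1. ]
226.41480773675505 241.75233226112368
clock: 33.2
position: [0.4743, 0.2752, 0.2288]
tool_rot: [-2.814, 1.569, -2.917]
force: [0.4, 0.0, -0.1]
grip_width: 0.0384
clock: 33.58
position: [0.4753, 0.2741, 0.2293]
tool_rot: [-2.012, 1.57, -2.124]
force: [-0.0, -0.4, 0.1]
grip_width: 0.0385
t 33.58 pos [475.3 274.1 229.3] x [-0.    -0.001 -1.   ] yawY 83.61 F [-0.  -0.4  0.1] M [0.02 0.   0.01] w 38.5 q7 0.43
```

View pics/w16.png

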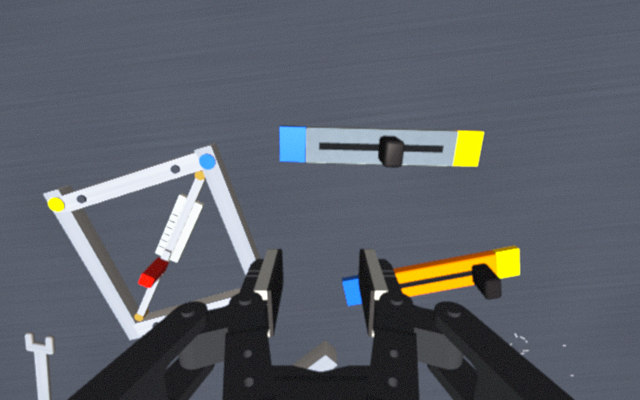

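```bash
python3 - <<'E'
from h import *; import pickle
f=pickle.load(open('w16.pkl','rb'))
crop(f,270,495,110,180,3.5,'w16c.png')
E
```

```text
(no output)
```

View pics/w16c.png

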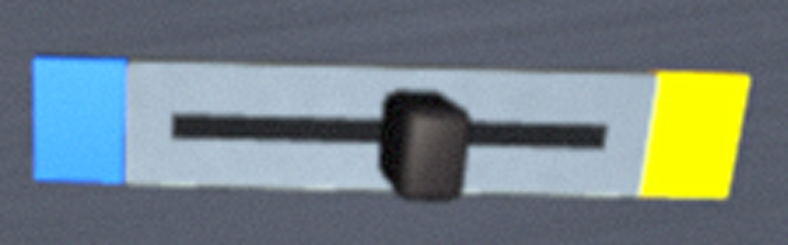

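```bash
python3 - <<'E'
from h import *; import pickle
f=pickle.load(open('w16.pkl','rb'))
c=lambda x,y:(270+(x+.5)/3.5-.5,110+(y+.5)/3.5-.5)
T=p2w(f,*c(435,153),.055);B=p2w(f,*c(80,120),.024);Y=p2w(f,*c(694,135),.024)
print(T,B,Y,np.linalg.norm(B-Y),np.degrees(np.arctan2(*(B-Y)[[1,0]])))
u=(B-Y)[:2]/np.linalg.norm((B-Y)[:2]);m=(B+Y)[:2]/2; print('along',(T[:2]-m)@u*1000+60,'across',np.cross(u,T[:2]-m)*1000)
ctr=m+u*((T[:2]-m)@u); print(ctr)
s=rep(); plan(s,[*(ctr*1000),60+70],np.degrees(np.arctan2(*u[::-1])))
E
```

```text
[0.46139918 0.3495454  0.055     ] [0.44566583 0.24637403 0.024     ] [0.47157778 0.43679238 0.024     ] 0.19217329429872118 -97.74915719116035
along 51.73602419170888 across 1.6784136118395232
[0.45973609 0.34977172]
t 33.62 pos [475.3 274.2 229.5] x [-0. -0. -1.] yawY 83.64 F [ 0.6 -0.2 -1.3] M [ 0.02 -0.03 -0.02] w 38.6 q7 0.43
tool d [99.5, 73.4, -23.8, 1.39]<stdin>:6: DeprecationWarning: Arrays of 2-dimensional vectors are deprecated. Use arrays of 3-dimensional vectors instead. (deprecated in NumPy 2.0)
```

```bash
python3 -m pendant '[[20,18,-6,1.4],[20,18.5,-6,0],[20,18.5,-6,0],[20,18.4,-5.8,0],[10,0,0,0],[0,0,0,0],[0,0,0,0]]'; python3 - <<'E'
from h import *; import pickle
s=rep(); plan(s,[459.9,349.7,30],82.25); f=shot('wrist','w17.png')
E
```

```text
clock: 34.5
position: [0.4613, 0.35, 0.1403]
tool_rot: [0.223, 1.57, 0.088]
force: [-0.3, -0.2, -0.3]
grip_width: 0.0382
t 34.5 pos [461.3 350.  140.3] x [ 0.001  0.    -1.   ] yawY 82.3 F [-0.3 -0.2 -0.3] M [0.02 0.   0.07] w 38.2 q7 0.2
tool d [110.3, -0.5, -1.4, 0.05]
```

View pics/w17.png

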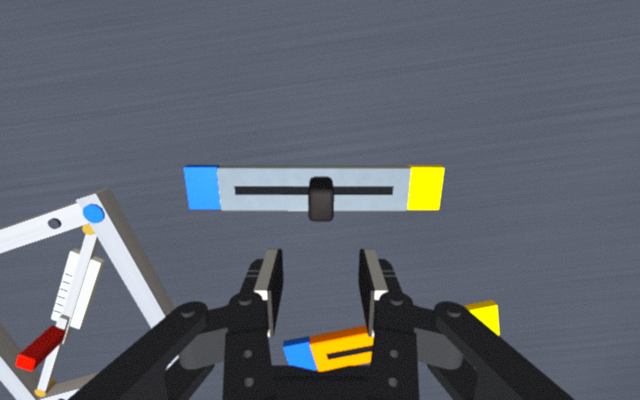

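```bash
python3 -m pendant '[[30,-0.5,-1,0],[35,0,0,0],[30,0,0,0],[14,0,0,0],[0,0,0,0],[0,0,0,0]]';python3 -m pendant '[[0,-4,0,0],[0,-5,0,0],[0,-6,0,0],[0,-6,0,0],[0,-6,0,0],[0,-6,0,0],[0,-6,0,0],[0,-6,0,0],[0,-6,0,0],[0,-6,0,0],[0,-4,0,0],[0,0,0,0]]'; python3 - <<'E'
from h import *; import pickle
s=rep(); f=shot('wrist','w18.png')
E
```

```text
clock: 35.3
position: [0.4602, 0.3507, 0.0319]
tool_rot: [0.803, 1.569, 0.669]
force: [0.2, -1.0, 0.6]
grip_width: 0.0384
clock: 36.8
position: [0.4515, 0.2893, 0.0306]
tool_rot: [-1.775, 1.57, -1.909]
force: [0.1, -0.9, -0.7]
grip_width: 0.0389
t 36.8 pos [451.5 289.3  30.6] x [-0.    -0.001 -1.   ] yawY 82.35 F [ 0.1 -0.9 -0.7] M [ 0.04 -0.01 -0.05] w 38.9 q7 0.11
```

View pics/w18.png

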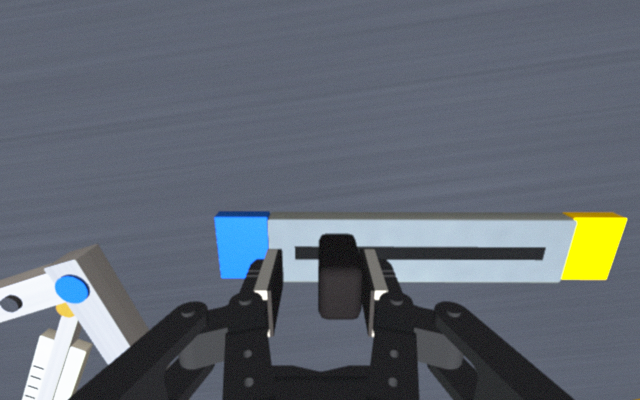

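```bash
python3 -m pendant '[[0,-3,0,0],[0,-3,0,0],[0,-2,0,0],[0,-2,0,0],[0,0,0,0]]'|grep -E "force|posi";python3 -m pendant '[[0,-1,0,0],[0,-1,0,0],[0,0,0,0]]'|grep -E "force|posi"
```

```text
position: [0.4502, 0.2796, 0.0307]
force: [-1.2, 0.3, -0.2]
position: [0.45, 0.2779, 0.0307]
force: [-0.2, 1.0, -0.4]
```

```bash
python3 -m pendant '[[0,-1,0,0],[0,-1,0,0],[0,0,0,0]]'|grep -E "force|posi"
```

```text
position: [0.4497, 0.2758, 0.0307]
force: [-0.2, 1.2, 0.2]
```

```bash
python3 -m pendant '[[0,-1,0,0],[0,0,0,0]]'|grep -E "force|posi"
```

```text
position: [0.4496, 0.2755, 0.0308]
force: [0.8, 4.2, -2.6]
```

```bash
python3 -m pendant '[[0,-0.8,0,0],[0,0,0,0],[0,0,0,0]]'|grep -E "force|posi"; python3 - <<'E'
from h import *; import pickle
s=rep(); f=shot('wrist','w19.png')
E
```

```text
position: [0.4496, 0.2753, 0.0309]
force: [1.8, 7.1, -5.5]
t 38.85 pos [449.6 275.3  30.9] x [ 0.001  0.002 -1.   ] yawY 82.4 F [ 1.8  7.1 -5.5] M [ 1.69 -0.48 -0.09] w 38.3 q7 0.12
```

View pics/w19.png

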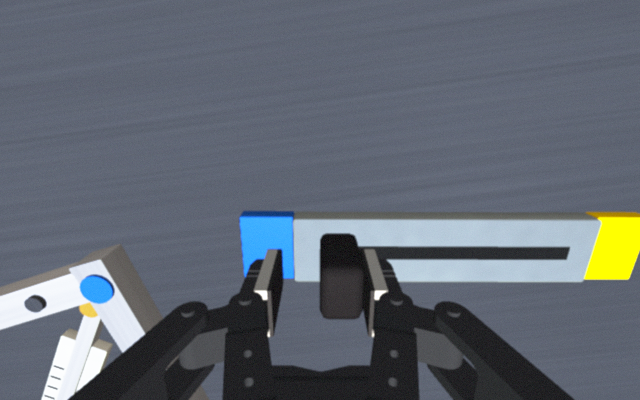

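```bash
python3 -m pendant '[[0,4,0,0],[0,5,0,0],[0,1,0,0],[0,0,0,0],[-10,0,0,0],[-30,0,0,0],[-50,0,0,0],[-50,0,0,0],[-40,0,0,0],[0,0,0,0],[0,0,0,0],[0,0,0,0]]'; python3 - <<'E'
from h import *; import pickle
s=rep(); f=shot('wrist','w20.png'); t=shot('top'); sc=shot('scene'); pickle.dump((t,sc,f),open('fin.pkl','wb'))
crop(t,150,420,100,270,2.9,'tc2.png'); crop(sc,240,500,130,340,2.9,'sc2.png')
E
```

```text
clock: 40.4
position: [0.4504, 0.2837, 0.2099]
tool_rot: [-2.495, 1.569, -2.628]
force: [0.6, -0.8, -0.6]
grip_width: 0.0383
t 40.4 pos [450.4 283.7 209.9] x [-0.001 -0.001 -1.   ] yawY 82.37 F [ 0.6 -0.8 -0.6] M [ 0.   -0.02  0.02] w 38.3 q7 0.34
```

View pics/w20.png

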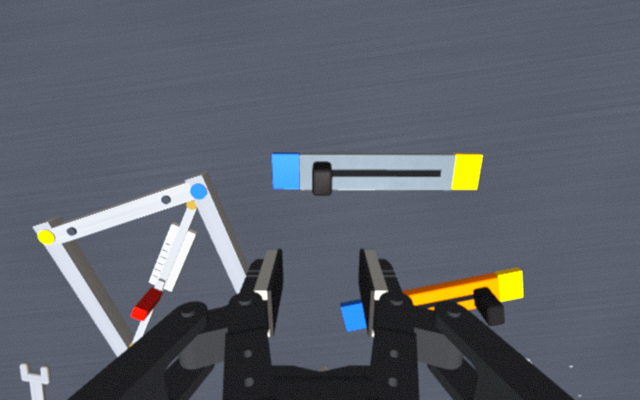

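View pics/sc2.png

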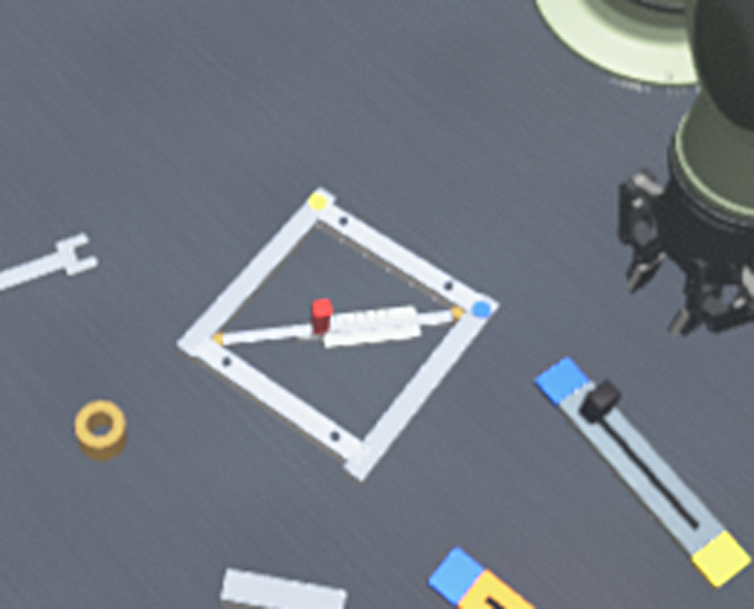

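```bash
python3 - <<'E'
from h import *
print(job_done()); rep()
E
```

```text
the job is handed in; nothing more can be done
None
the job is handed in; nothing more can be done
```

I measured both diagonals and the blue one is longer. The rule is lying set in the blue diagonal, the tally is fully at blue, and the job is handed in at about 40 s of the 72 s allowed.

- **Yellow diagonal:** I set the tail in the yellow-dot corner, then extended the tip into the opposite corner, pressing with about 6–8 N at each end. The extension read about 30 mm, and both noses measured within about 1 mm of their seats in the camera.
- **Blue diagonal:** I did the same from the blue dot. The tip first leaned on one rail only, so I eased it sideways until both rails pushed back (about 8 N). The extension came out at about 37 mm, and the rule was left there released.
- **Tally:** I pushed the grey-track tally to the blue end until it stopped hard, at about 7 N. The last wrist and scene pictures show it at the blue end of its slot.
- **Other things:** I did not touch the bush, spanner, steel block, turquoise rule or orange tally. The last scene crop shows the bush and spanner in place.

**Last checks:** The rule was still lying in the blue diagonal and the force reading was back to noise level. The blue readings disagreed slightly: the camera gave 36.3–36.7 mm extension and the arm travel 36.9–37.5 mm. The camera also put the noses up to 1.4 mm into the rails, which is calibration error rather than a gap. The difference between the diagonals is about 6–7 mm, well above that error.

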